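# Dip the oil gauge rod of a vacuum pump and show it for reading

## Task

Check the oil depth of the small vacuum pump: take the gauge rod from its rest, slide its thin end down the slanted guide tube on the pump until the collar stops against the tube's mouth and leave it there for half a second. Then draw it right out and show it for reading: hold the rod level in the air with its tip over the notebook, about 15 cm above the worktop, without disturbing the glass beaker. Finish while still holding it there, steady; do not put it down.

Things in the scene. Friction and masses are not known exactly. Their poses are not given: they have to be found in the camera images.
- gauge_rod: Dipstick, 211 mm, 0.11 kg. Origin: centre of its black grip, on the axis; x along the rod to the tip, z up at start. Along x: square stem 10 mm thick -55 to -30 mm; grip -30 to 30 mm, 14 mm wide across its flat sides (y), 22 high (z); steel shaft 8 mm thick to the tip at 156 mm; collar 32 mm in diameter at 50 to 56 mm, so 100 mm of shaft lie ahead of it
- rod_tip (a point): The thin tip of the gauge rod, on its axis 156 mm ahead of the centre of the grip; axes as the rod's
- guide_tube: Fixed steel tube slanting out of the pump. Origin: centre of the mouth's rim, 125 mm above the worktop; z points out of the mouth along the tube, always 30 degrees above level; the rod goes in along -z. Mouth a funnel 25 mm wide inside, 31 outside, narrowing within 20 mm to a 13 mm bore; 118 mm long; only the collar meeting the rim stops the rod
- pump: Grey vacuum pump, fixed. Origin on the worktop under the oil case; the tube's mouth lies 105 mm along +y and opens towards +y; oil case y -60 to 50 mm, 90 mm wide (x), 105 high; round motor y -60 to -175 mm, 92 mm thick; a flange on top rises to 120 mm
- rod_rest: Rest of the gauge rod, fixed: base plate 200 x 50 x 8 mm, two white open-topped forks 26 mm wide, 8 thick, 53 high at -42 and +85 mm along its x. Origin on the worktop under the rod's grip (within 2 mm); the rod lies level along x, its axis 48 mm above the worktop, and lifts straight up
- notebook: The dark notebook lying flat on the worktop, fixed, 200 mm (x) by 150 mm (y), 15 mm thick. Origin under its centre
- beaker: The small glass beaker, 47 mm wide and 60 mm high, a bystander. Origin under its centre

How it is judged (in metres and radians):
On the way:
1. the rod is down the guide tube with its collar against the mouth (gap under 3 mm) (z of rod_tip in the frame of guide_tube below -0.097 m and x of rod_tip in the frame of guide_tube between -0.008 and 0.008 m and y of rod_tip in the frame of guide_tube between -0.008 and 0.008 m and angle between the x axis of gauge_rod and the z axis of guide_tube, either way round below 0.12 rad), for 0.3 s.
At the end, for the whole second after the job is handed in: The rod is held by the fingers alone, still, level within 7 degrees, its tip over the notebook's cover and 10 to 22 cm above the worktop (x of rod_tip in the frame of notebook between -0.1 and 0.1 m and y of rod_tip in the frame of notebook between -0.075 and 0.075 m and height (world z) of rod_tip between 0.1 and 0.22 m and angle between gauge_rod's own x axis and vertical between 1.44 and 1.7 rad and contact force between the fingers and gauge_rod above 1 N and contact force between gauge_rod and rod_rest below 0.1 N and contact force between gauge_rod and pump below 0.1 N and contact force between gauge_rod and notebook below 0.1 N and linear speed of gauge_rod below 0.03 m/s); the arm keeps its last pose, push and grip.
It fails at once if the beaker is shifted by more than 3 cm or tipped (distance of beaker from where it was at the start of the episode above 0.03 m or angle between beaker's own z axis and vertical above 0.5 rad).
It also fails if it takes over 51 s, if anything falls off the work surface, if the arm or the gripper's body presses on something with over 40 N, if the wrist force passes 120 N, or if a joint passes its speed limit or range.

## Robot

A 7-joint arm with a two-finger parallel gripper is mounted at the origin on a cart in front of the work surface, level with it; the furniture and walls round the work are solid. World frame = base frame: x ahead of the robot, y to its left, z up, the work surface at z = 0. Lengths are in mm, angles in degrees, forces in N, time in s.
With the tool pointing down it reaches from about 400 to 875 mm from the base axis. Payload 19.3 kg.
Tool frame: the origin (TCP) lies at the very end of the fingers, on their centre line; the grasp point (between the pads) lies 19 mm behind it; z points along the fingers, y is the line along which they close (so a half turn about z gives the same grasp; the last joint's range is limited). The gripper opens to 85 mm and grips with 20 to 120 N. Pads are 22 mm wide; open, the fingers measure 114 mm over their backs; the gripper's body (76 mm by 85 mm) begins 54 mm behind the grasp point. The pads swing forward as they close: fully open they stand 13 mm farther back than shut.
Start: joints at [-68.193, 29.874, -2.08, 91.645, 1.215, 58.505, -6.463], TCP at [272.32, 562.545, 231.291] pointing down, gripper open.
Joint ranges: [-166.77, 166.77], [-17.47, 122.26], [-85.68, 81.53], [9.62, 139.38], [-72.42, 252.41], [9.2, 110.78], [-144.41, 144.41]. Speed limits (degrees/s): [108.29, 108.29, 136.94, 136.94, 172.46, 172.46, 172.46].

## Interface

Orientations are given as a 3x3 rotation matrix whose columns are the frame's x, y, z axes.
In Python, from workcell import bot gives the robot as it stands.
- The arm moves only by the tool drive_tool, never from a script. Its argument "commands" is a list of rows, each a list of 3 entries, a list of its own where there are three numbers: the shift along the tool's x, y, z in mm, then the turn, a rotation vector about the tool's x, y, z in degrees, then the finger opening in mm, from 0 to 85.4. In form: [[[x, y, z], [rx, ry, rz], grip], ...]. A call has 1 to 5 rows; each row shifts and turns the commanded pose from where the row before left it, along the tool's axes as they then stand; what a row does not reach is not made up. A row lasts 1/12 s, in which the tool goes at most 41.7 mm and 7.16 degrees, less where a joint would pass 70% of its speed; a pose out of reach is approached as far as the arm can. A call is refused whole if a number of a shift passes 41.7 or a number of a turn 7.16, either way. A call with a gripper value outside its range is refused whole. The fingers move at their own pace and stop on an object; "squeeze" is the grip in N (left out, the last holds). Time passes only in rows, so rows that do not move let the fingers close. It gives the time, the measured TCP pose, the force, the opening and the grip force at its end, in the units of the state.
- bot.sense(): the state, without advancing time (a new reading comes with each control period).
- bot.capture(name): name is "scene" or "top" or "wrist"; returns the picture (384x512x3 uint8, blue, green, red); there is no depth.
- bot.camera_info(name): a dict with "fov_y" (degrees; the focal length in pixels is half the picture's height over the tangent of half this angle, whatever the lens; pixels are square), "cx", "cy" (the principal point, pixels), "R" (3x3) and "t" (3): a world point X has camera coordinates R X + t. Camera axes: x right, y down, z forward; pixel columns grow to the right and rows downward; lengths in mm; the calibration is good to about 2 mm. A picture is of the moment at which its call begins: read the wrist's pose just before it. camera_info takes no time and is no camera call; for the wrist camera it gives the pose at the moment of the call.
- bot.hand_in(): hands the job in; it is judged then, once.
The state is a dict: "clock": time; "joints": joint angles; "qvel": joint speeds; "joint_efforts": joint torques, N m; "ee_pos": TCP position; "orientation": TCP orientation; "contact_force": force on the tool from outside, world axes, zero at the start; "torque": the same for the moment, N m; "finger_gap": opening from 0.0 (shut) to 1.0 (fully open); "grasp_force": force on a finger pad.
Only numpy, scipy, OpenCV 4.12 (cv2) and the standard library are available. Lean on these libraries where they do the work, as an engineer would, in place of code of your own. Each camera call takes 0.05 s, during which the arm holds its last target. There are 200 camera calls.

## Working session

There is one attempt and no reset: what is moved stays moved. The work goes in short steps, Python scripts to look and compute and a tool call to move; the robot and the scene stay as the last step left them, time stands still between calls to the robot, and variables do not carry over. Pictures are saved under pics/ and viewed, at most 10 in all, crops included, and the job is handed in when it is done.

Besides the shell and the picture viewer there is one more tool, called as name(argument=value, ...) on one line, values as JSON. drive_tool: Moves the arm, as the interface text tells. Its arguments: {"type":"object","properties":{"commands":{"type":"array"},"squeeze":{"type":"number"}},"required":["commands"]}

```bash
mkdir -p pics; ls
python3 - <<'E'
from workcell import bot
import cv2, numpy as np
a=[]
for n in ("scene","top"):
    im=bot.capture(n); cv2.imwrite(f"pics/{n}0.png",im)
    c=bot.camera_info(n); print(n,{k:np.round(v,3).tolist() for k,v in c.items()})
s=bot.sense(); print(s)
E
```

```text
pics
scene {'fov_y': 52.546, 'cx': 252.003, 'cy': 192.173, 'R': [[0.909, -0.417, 0.02], [-0.245, -0.571, -0.784], [0.339, 0.707, -0.621]], 't': [-487.252, 250.486, 786.13]}
top {'fov_y': 44.207, 'cx': 255.875, 'cy': 195.999, 'R': [[0.004, -1.0, -0.001], [-0.988, -0.003, -0.153], [0.153, 0.002, -0.988]], 't': [69.152, 576.62, 1106.33]}
{'clock': 0.1, 'joints': array([-68.19611079,  29.904059  ,  -2.08200984,  91.66712518,
         1.21223508,  58.50554294,  -6.46067583]), 'qvel': array([-0.05675536, -0.05567628, -0.05141344, -0.15826575, -0.08673815,
        0.05780305,  0.01513059]), 'joint_efforts': array([ 4.38790055e-03, -9.28465748e+01,  1.98488496e+00, -3.70532405e+01,
        1.82458892e-02,  5.36684529e-03, -2.58002831e-05]), 'ee_pos': array([272.16724866, 562.32078313, 230.82264648]), 'orientation': array([[-9.00127221e-01,  4.35626938e-01, -3.94660909e-04],
       [ 4.35627116e-01,  9.00126800e-01, -8.71502085e-04],
       [-2.44049242e-05, -9.56387744e-04, -9.99999542e-01]]), 'contact_force': array([ 0.07675737, -0.33729485, -0.09378638]), 'torque': array([ 0.04369339,  0.02165834, -0.01752706]), 'grasp_force': 0.0, 'finger_gap': 1.0005434109209979}
```

View pics/top0.png

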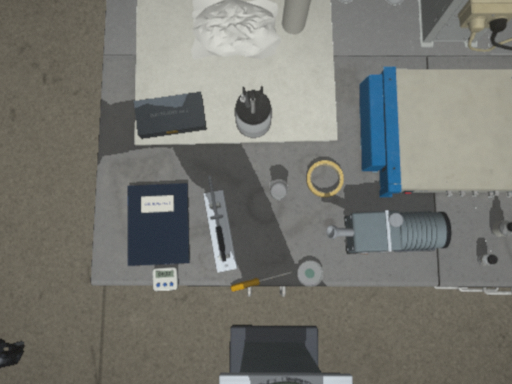

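View pics/scene0.png

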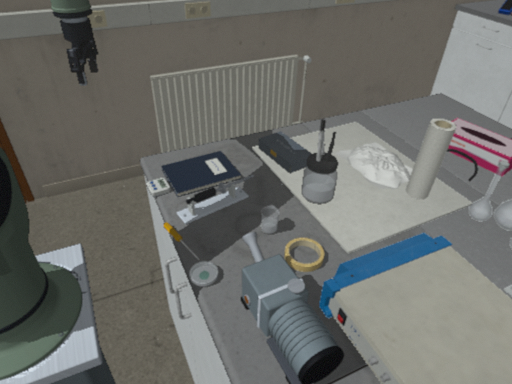

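The top view shows the notebook near (158,223), the rod on its rest with the black grip near (220,243) and the tip up near (210,185). The beaker is near (278,188) and the pump at (395,231), with the tube mouth near (333,231). I'll enlarge those areas.

```bash
cat > h.py <<'E'
import numpy as np, cv2
from workcell import bot
def ray(n,px,c=None):
    c=c or bot.camera_info(n); f=192/np.tan(np.radians(c["fov_y"]/2)); R=np.array(c["R"]);t=np.array(c["t"])
    d=R.T@np.array([(px[0]-c["cx"])/f,(px[1]-c["cy"])/f,1]); return -R.T@t,d/np.linalg.norm(d)
def plane(n,px,z,c=None):
    o,d=ray(n,px,c); return o+d*(z-o[2])/d[2]
def proj(n,X,c=None):
    c=c or bot.camera_info(n); f=192/np.tan(np.radians(c["fov_y"]/2)); p=np.array(c["R"])@X+np.array(c["t"])
    return np.array([c["cx"]+f*p[0]/p[2],c["cy"]+f*p[1]/p[2]])
def two(n1,p1,n2,p2):
    o,d=ray(n1,p1);q,e=ray(n2,p2)
    s=np.linalg.lstsq(np.c_[d,-e],q-o,rcond=None)[0]; a=o+s[0]*d;b=q+s[1]*e
    return (a+b)/2,np.linalg.norm(a-b)
E
python3 - <<'E'
from h import *
t=cv2.imread("pics/top0.png");s=cv2.imread("pics/scene0.png")
a=cv2.resize(t[175:275,195:295],(400,400),interpolation=cv2.INTER_CUBIC)
b=cv2.resize(t[200:260,320:460],(400,171),interpolation=cv2.INTER_CUBIC) 
c=cv2.resize(s[170:270,165:265],(400,400),interpolation=cv2.INTER_CUBIC)
d=cv2.resize(s[220:320,230:330],(400,400),interpolation=cv2.INTER_CUBIC)
b=cv2.resize(t[205:255,320:420],(400,200),interpolation=cv2.INTER_CUBIC)
o=np.zeros((600,800,3),np.uint8)
o[:400,:400]=a;o[:400,400:]=c;o[400:,:400]=b;o[400:,400:]=cv2.resize(s[225:275,230:330],(400,200),interpolation=cv2.INTER_CUBIC)
cv2.imwrite("pics/crop0.png",o)
g=cv2.cvtColor(t,cv2.COLOR_BGR2HSV)
m=((g[...,0]>95)&(g[...,0]<130)&(g[...,1]>80)&(g[...,2]<70)).astype(np.uint8);m[:,250:]=0;m[:170]=0
cs=max(cv2.findContours(m,0,2)[0],key=cv2.contourArea);r=cv2.minAreaRect(cs);print("nb",r)
P=[plane("top",p,15) for p in cv2.boxPoints(r)];print(np.round(P),np.round(np.mean(P,0)))
print("beaker",plane("top",(278,190),30),"mouth~",plane("top",(333,231),125),"grip",plane("top",(221,243),48),"tip",plane("top",(210,183),48))
E
```

```text
nb ((158.0, 224.5), (79.0, 58.0), 90.0)
[[608. 389.  15.]
 [608. 244.  15.]
 [412. 239.  15.]
 [412. 381.  15.]] [510. 313.  15.]
beaker [593.79137603  16.66458057  30.        ] mouth~ [ 485.30514143 -101.6522078   125.        ] grip [461.85196061 154.14979402  48.        ] tip [607.48931723 183.15046478  48.        ]
```

View pics/crop0.png

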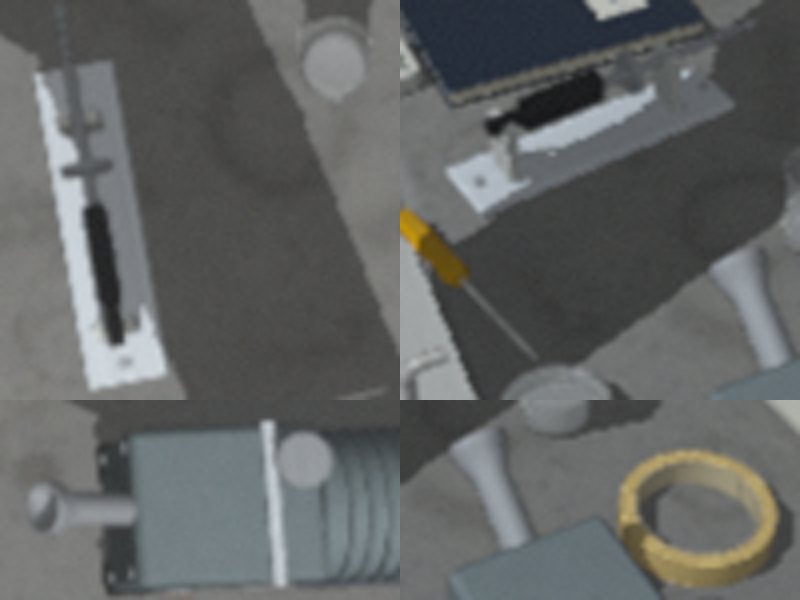

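The enlarged crops show the rod axis running from the collar (87,167) to the stem end (117,342), and the tube rim near (42,507) in the top crop and about (478,440) in the scene crop. I'll convert these to positions and work out the first move.

```bash
cat >> h.py <<'E'
from scipy.spatial.transform import Rotation as Ro
def to(p,R,s=None):
    "shift in the present tool axes, turn as rotvec deg"
    s=s or bot.sense(); C=np.array(s["orientation"])
    print("clock",s["clock"],"shift",np.round(C.T@(np.array(p)-s["ee_pos"]),1),"turn",np.round(Ro.from_matrix(C.T@R).as_rotvec(degrees=True),2))
def frame(y,z):
    y=np.array(y,float);z=np.array(z,float);z/=np.linalg.norm(z);y-=z*(y@z);y/=np.linalg.norm(y);return np.c_[np.cross(y,z),y,z]
E
python3 - <<'E'
from h import *
T=lambda u,v,ox,oy:(ox+(u+.5)/4-.5,oy+(v+.5)/4-.5)
A=plane("top",T(87,167,195,175),48);B=plane("top",T(116,342,195,175),48);G=plane("top",T(95,205,195,175),48)
print("collar",A,"end",B,"gripfront",G,"len",np.linalg.norm(A-B),np.degrees(np.arctan2(*(A-B)[1::-1])))
print("mouth",two("top",T(42,507-400,320,205),"scene",T(78,40,230,225)))
d=(A-B)/np.linalg.norm(A-B); c=A-53*d; print("grip centre",c)
R=frame([-d[1],d[0],0],[0,0,-1]); to([c[0],c[1],190],R)
s=bot.sense();w=bot.camera_info("wrist");print(s["orientation"].T@(-np.array(w["R"]).T@w["t"]-s["ee_pos"]),w["fov_y"],np.round(np.array(w["R"])@s["orientation"],2))
E
```

```text
collar [525.77714756 166.26089311  48.        ] end [421.31117045 147.30105548  48.        ] gripfront [502.84416024 161.0747912   48.        ] len 106.17257563677468 10.286806940044258
mouth (array([483.91550671, -94.95555289, 125.55913468]), np.float64(1.0144178784670381))
grip centre [473.62905985 156.7963832   48.        ]
clock 0.1 shift [-358.  -277.2   41.1] turn [-5.000e-02 -2.000e-02 -3.611e+01]
[  72.74247036   -0.89559313 -142.59287379] 61.13297039342908 [[-0.    1.    0.  ]
 [-0.96 -0.   -0.29]
 [-0.29 -0.    0.96]]
```

drive_tool(commands=[[[-30,-23,0],[0,0,0],85],[[-30,-23,0],[0,0,0],85],[[-30,-23,0],[0,0,0],85],[[-30,-23,0],[0,0,0],85],[[-30,-23,0],[0,0,0],85]], squeeze=60)

```text
clock: 0.52
ee_pos: [357.5, 391.9, 231.1]
orientation: [[-0.9, 0.435, -0.0], [0.435, 0.9, -0.0], [0.0, -0.0, -1.0]]
contact_force: [1.9, 0.2, -0.3]
finger_gap: 0.996
grasp_force: 0.0
```

drive_tool(commands=[[[-30,-23,0],[0,0,0],85],[[-30,-23,0],[0,0,0],85],[[-30,-23,0],[0,0,0],85],[[-30,-23,0],[0,0,0],85],[[-30,-23,0],[0,0,0],85]])

```text
clock: 0.93
ee_pos: [442.5, 223.0, 231.3]
orientation: [[-0.9, 0.436, -0.0], [0.436, 0.9, -0.0], [0.0, -0.0, -1.0]]
contact_force: [0.1, 0.5, 0.5]
finger_gap: 0.998
grasp_force: 0.0
```

drive_tool(commands=[[[-30,-23,0],[0,0,0],85],[[-28,-24,0],[0,0,0],85],[[0,0,0],[0,0,-6],85],[[0,0,0],[0,0,-6],85],[[0,0,0],[0,0,-6],85]])

```text
clock: 1.35
ee_pos: [473.9, 156.5, 231.1]
orientation: [[-0.991, 0.133, -0.0], [0.133, 0.991, -0.0], [0.0, -0.0, -1.0]]
contact_force: [0.5, 0.2, -0.2]
finger_gap: 0.999
grasp_force: 0.0
```

drive_tool(commands=[[[0,0,0],[0,0,-6],85],[[0,0,0],[0,0,-6],85],[[0,0,0],[0,0,-6],85],[[0,0,0],[0,0,0],85],[[0,0,0],[0,0,0],85]])

```text
clock: 1.77
ee_pos: [473.8, 157.1, 231.2]
orientation: [[-0.985, -0.173, -0.0], [-0.173, 0.985, -0.0], [0.0, 0.0, -1.0]]
contact_force: [0.7, -0.6, 0.2]
finger_gap: 0.996
grasp_force: 0.0
```

Run:
```python
from h import *
w=bot.camera_info("wrist");im=bot.capture("wrist");cv2.imwrite("pics/w1.png",im)
s=bot.sense();print(s["ee_pos"],s["joints"],s["clock"]);print(np.round(s["orientation"],3))
```

```text
[473.8397499  157.11142238 231.19556146] [-22.92521448  18.50402455  -2.791533   110.21340447   1.13262469
  51.32129759  73.65649193] 1.8167
[[-0.985 -0.173 -0.   ]
 [-0.173  0.985 -0.   ]
 [ 0.    -0.    -1.   ]]
```

View pics/w1.png

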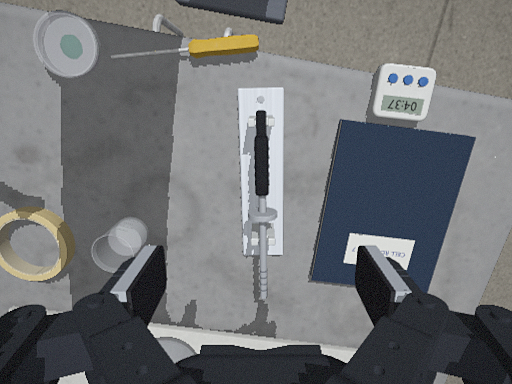

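The wrist view shows the rod upright in the picture: stem end (261,112), grip rows 137–195 at column 262, collar (263,214) and tip (264,298). The beaker is near (118,245).

Run:
```python
from h import *
for n,p,z in [("end",(261,111),53),("tip",(264,299),48),("gripback",(261.5,137),59),("gripfront",(262,195),59),("collar",(263,213),64),("beaker",(128,235),60)]: print(n,plane("wrist",p,z).round(1))
a=plane("wrist",(261,111),53);b=plane("wrist",(264,299),48);d=b-a;d[2]=0;print(np.linalg.norm(d));d/=np.linalg.norm(d);print(np.degrees(np.arctan2(d[1],d[0])))
c=a+d*55;c2=b-156*d;print(c,c2);c=(c+c2)/2
to([c[0],c[1],48-19-0],frame([-d[1],d[0],0],[0,0,-1]))
```

```text
end [418.2 146.9  53. ]
tip [627.3 187.1  48. ]
gripback [441.8 151.5  59. ]
gripfront [499.4 162.2  59. ]
collar [516.6 166.2  64. ]
beaker [566.9  31.   60. ]
212.97857059177718
10.885569265271076
[472.17531331 157.29434795  53.        ] [474.11828211 157.66799728  48.        ]
clock 1.8167 shift [  0.6   0.5 202.2] turn [-0.   -0.01 -0.95]
```

drive_tool(commands=[[[0.5,0.5,38],[0,0,-1],85],[[0,0,38],[0,0,0],85],[[0,0,38],[0,0,0],85],[[0,0,38],[0,0,0],85],[[0,0,30],[0,0,0],85]])

```text
clock: 2.23
ee_pos: [472.5, 157.4, 46.9]
orientation: [[-0.982, -0.191, -0.001], [-0.191, 0.982, -0.001], [0.001, -0.001, -1.0]]
contact_force: [1.0, 1.4, -0.5]
finger_gap: 0.995
grasp_force: 0.0
```

drive_tool(commands=[[[0,0,15],[0,0,0],85],[[0,0,5],[0,0,0],60],[[0,0,0],[0,0,0],40],[[0,0,0],[0,0,0],20],[[0,0,0],[0,0,0],5]])

```text
clock: 2.65
ee_pos: [474.0, 157.9, 30.6]
orientation: [[-0.981, -0.193, 0.002], [-0.193, 0.981, 0.001], [-0.002, 0.0, -1.0]]
contact_force: [0.4, 0.6, -0.2]
finger_gap: 0.448
grasp_force: 0.0
```

drive_tool(commands=[[[0,0,0],[0,0,0],0],[[0,0,0],[0,0,0],0],[[0,0,0],[0,0,0],0],[[0,0,0],[0,0,0],0],[[0,0,0],[0,0,0],0]], squeeze=80)

```text
clock: 3.07
ee_pos: [473.9, 157.8, 30.4]
orientation: [[-0.981, -0.193, 0.002], [-0.193, 0.981, 0.001], [-0.002, 0.0, -1.0]]
contact_force: [-1.7, 0.5, 13.3]
finger_gap: 0.147
grasp_force: 77.8
```

drive_tool(commands=[[[0,0,0],[0,0,0],0],[[0,0,0],[0,0,0],0],[[0,0,0],[0,0,0],0],[[0,0,0],[0,0,0],0],[[0,0,0],[0,0,0],0]])

```text
clock: 3.48
ee_pos: [473.9, 157.8, 30.4]
orientation: [[-0.981, -0.193, 0.002], [-0.193, 0.981, 0.001], [-0.002, 0.0, -1.0]]
contact_force: [-2.1, -0.2, 13.7]
finger_gap: 0.151
grasp_force: 77.8
```

drive_tool(commands=[[[0,0,-5],[0,0,0],0],[[0,0,-15],[0,0,0],0],[[0,0,-30],[0,0,0],0],[[0,0,-40],[0,0,0],0],[[0,0,-40],[0,0,0],0]])

```text
clock: 3.9
ee_pos: [472.5, 157.3, 161.0]
orientation: [[-0.981, -0.194, -0.001], [-0.194, 0.981, -0.0], [0.001, -0.0, -1.0]]
contact_force: [2.0, 0.5, 0.2]
finger_gap: 0.153
grasp_force: 78.0
```

drive_tool(commands=[[[0,0,-40],[0,0,0],0],[[0,0,-40],[0,0,0],0],[[0,0,-20],[0,0,0],0],[[0,0,0],[0,0,5],0],[[0,0,0],[0,0,7],0]])

```text
clock: 4.32
ee_pos: [473.6, 157.7, 261.4]
orientation: [[-1.0, 0.018, 0.003], [0.018, 1.0, 0.002], [-0.003, 0.002, -1.0]]
contact_force: [0.5, -0.8, -2.7]
finger_gap: 0.146
grasp_force: 77.9
```

drive_tool(commands=[[[0,0,0],[0,0,7],0],[[0,0,0],[0,0,7],0],[[0,0,0],[0,0,7],0],[[0,0,0],[0,0,7],0],[[0,0,0],[0,0,7],0]])

```text
clock: 4.73
ee_pos: [473.0, 157.5, 259.9]
orientation: [[-0.807, 0.59, 0.0], [0.59, 0.807, 0.0], [-0.0, 0.0, -1.0]]
contact_force: [0.0, 0.3, -2.0]
finger_gap: 0.145
grasp_force: 77.9
```

drive_tool(commands=[[[0,0,0],[0,0,7],0],[[0,0,0],[0,0,7],0],[[0,0,0],[0,0,7],0],[[0,0,0],[0,0,7],0],[[0,0,0],[0,0,7],0]])

```text
clock: 5.15
ee_pos: [473.0, 157.6, 259.8]
orientation: [[-0.323, 0.947, 0.0], [0.947, 0.323, 0.0], [0.0, 0.0, -1.0]]
contact_force: [-0.1, -0.2, -1.3]
finger_gap: 0.147
grasp_force: 77.9
```

drive_tool(commands=[[[0,0,0],[0,0,7],0],[[0,0,0],[0,0,5],0],[[-20,-10,0],[0,0,0],0],[[-30,-10,0],[0,0,0],0],[[-30,-10,0],[0,0,0],0]])

```text
clock: 5.57
ee_pos: [452.7, 74.0, 259.6]
orientation: [[-0.126, 0.992, 0.0], [0.992, 0.126, 0.0], [0.0, 0.0, -1.0]]
contact_force: [0.4, -0.7, -1.2]
finger_gap: 0.15
grasp_force: 78.1
```

drive_tool(commands=[[[-30,-10,0],[0,0,0],0],[[-30,-10,0],[0,0,0],0],[[-20,-5,0],[0,0,0],0],[[0,0,0],[0,0,0],0],[[0,0,0],[0,0,0],0]])

```text
clock: 5.98
ee_pos: [438.4, -8.8, 259.9]
orientation: [[-0.123, 0.992, 0.001], [0.992, 0.123, 0.001], [0.001, 0.001, -1.0]]
contact_force: [0.6, 0.5, -1.7]
finger_gap: 0.149
grasp_force: 78.1
```

Run:
```python
from h import *
im=bot.capture("wrist");cv2.imwrite("pics/w2.png",im);cv2.imwrite("pics/s2.png",bot.capture("scene"));cv2.imwrite("pics/t2.png",bot.capture("top"))
s=bot.sense();print(s["ee_pos"],s["joints"],s["clock"],s["grasp_force"],s["contact_force"]);print(np.round(s["orientation"],3))
```

```text
[438.73848035  -7.16055811 259.48772754] [-23.70105083  11.0467928   19.65833954 117.02987476  -4.68136814
  52.62954847   5.69257571] 6.1333 78.0578362941742 [ 0.29071005 -0.04864315 -1.3141724 ]
[[-0.126  0.992  0.   ]
 [ 0.992  0.126  0.   ]
 [ 0.     0.    -1.   ]]
```

View pics/w2.png

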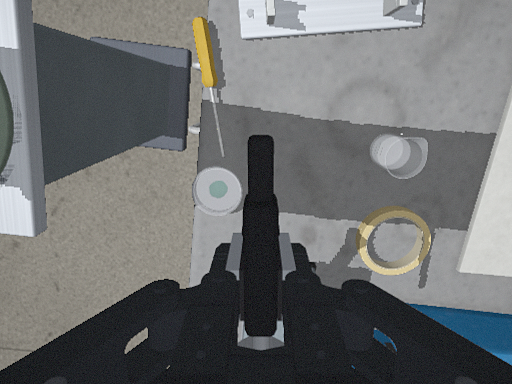

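The gripper hides the tube mouth in this view; the rod is straight in the jaws. I'll move sideways and up for one look at the tube.

drive_tool(commands=[[[-3,34,-12],[0,0,0],0],[[-3,34,-12],[0,0,0],0],[[-3,34,-12],[0,0,0],0],[[-3,34,-12],[0,0,0],0],[[-3,34,-12],[0,0,0],0]])

```text
clock: 6.55
ee_pos: [610.7, -0.2, 319.7]
orientation: [[-0.127, 0.992, -0.0], [0.992, 0.127, 0.0], [0.0, -0.0, -1.0]]
contact_force: [-0.8, 0.1, -1.3]
finger_gap: 0.15
grasp_force: 78.3
```

drive_tool(commands=[[[0,0,0],[0,0,0],0],[[0,0,0],[0,0,0],0],[[0,0,0],[0,0,0],0]])

```text
clock: 6.8
ee_pos: [608.6, -1.0, 318.6]
orientation: [[-0.126, 0.992, -0.001], [0.992, 0.126, -0.0], [0.0, -0.001, -1.0]]
contact_force: [1.0, -0.1, -2.3]
finger_gap: 0.148
grasp_force: 78.6
```

Run:
```python
from h import *
w=bot.camera_info("wrist");im=bot.capture("wrist");cv2.imwrite("pics/w3.png",im)
import pickle;pickle.dump(w,open("w3.pkl","wb"))
M=np.array([484,-95,125.5]);print(proj("wrist",M,w),proj("wrist",M-118*np.array([0,.866,.5]),w))
s=bot.sense();print(s["ee_pos"],s["clock"])
t=cv2.imread("pics/top0.png");sc=cv2.imread("pics/scene0.png")
o=np.zeros((600,800,3),np.uint8)
o[:]=0
o[:300,:480]=cv2.resize(t[212:252,325:389],(480,300),interpolation=cv2.INTER_CUBIC)
o[300:,:480]=cv2.resize(sc[226:266,230:294],(480,300),interpolation=cv2.INTER_CUBIC)
q=proj("wrist",M,w).astype(int);x0=max(0,q[0]-70);y0=max(0,q[1]-60)
cr=im[y0:y0+150,x0:x0+80];cr=cv2.resize(cr,None,fx=4,fy=4,interpolation=cv2.INTER_CUBIC);o[:cr.shape[0],480:480+cr.shape[1]]=cr[:600,:320];print(x0,y0)
cv2.imwrite("pics/crop3.png",o)
```

```text
[140.02619084 231.98888596] [153.69865112 281.89810329]
[608.33017666  -1.12979176 318.825148  ] 6.85
70 171
```

View pics/crop3.png

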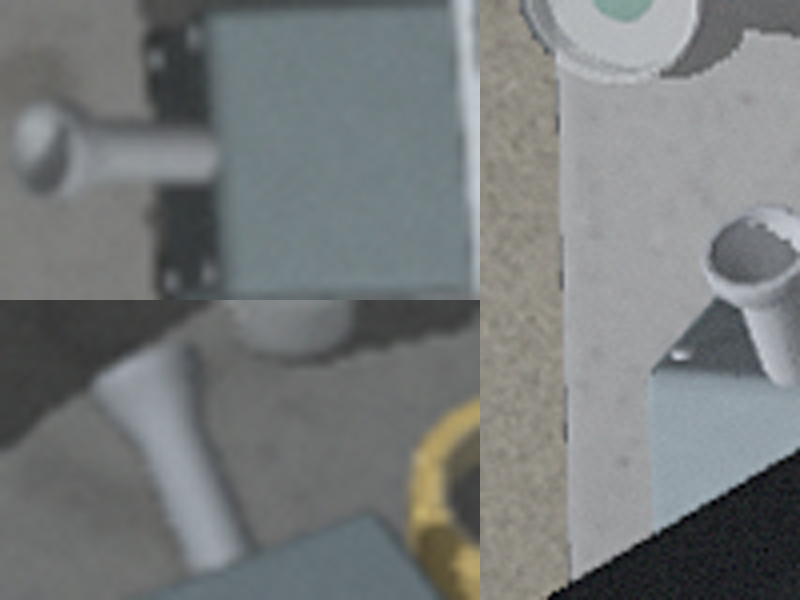

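View pics/w3.png

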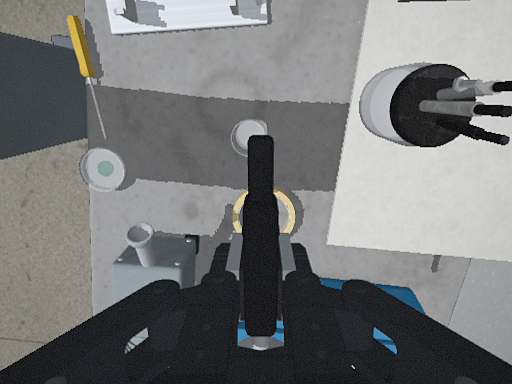

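The wrist view confirms the tube rim at about (140,232), where the triangulated mouth projects. Next is the tube's heading, worked out from all three views.

Run:
```python
from h import *
import pickle;w=pickle.load(open("w3.pkl","rb"))
M=np.array([484,-95,125.5])
D=lambda a:np.array([np.sin(a)*.866,np.cos(a)*.866,.5])
for n,c,px in [("top",None,(353.2,232.2)),("top",None,(340.5,231.9)),("scene",None,(258.2,260.2)),("scene",None,(253.5,246.9)),("wrist",w,(146.5,263))]:
    best=min(((np.linalg.norm(proj(n,M-s*D(np.radians(a)),c)-px),a,s) for a in np.arange(-25,25,.5) for s in range(20,119,2)))
    print(n,px,best)
print("mouth t/s/w",proj("top",M),proj("scene",M),proj("wrist",M,w))
for n,c,p,q in [("wrist",w,(113,264.75),(194,267)),("top",None,(353.0,212.5),(354.2,251))]:
    v=plane(n,p,105,c)-plane(n,q,105,c);print(n,plane(n,p,105,c),plane(n,q,105,c),np.degrees(np.arctan2(v[1],v[0])))
v=[plane("top",p,120) for p in ((320+265/4,205+22/4),(320+280/4,205+185/4))];print(v)
```

```text
Traceback (most recent call last):
  File "h.py", line 9, in proj
    c=c or bot.camera_info(n); f=192/np.tan(np.radians(c["fov_y"]/2)); p=np.array(c["R"])@X+np.array(c["t"])
           ~~~~~~~~~~~~~~~^^^
ValueError: time passes only in moves, steps and waits
```

Run:
```python
from h import *
import pickle;w=pickle.load(open("w3.pkl","rb"))
M=np.array([484,-95,125.5]);C={"wrist":w,"top":bot.camera_info("top"),"scene":bot.camera_info("scene")}
D=lambda a:np.array([np.sin(a)*.866,np.cos(a)*.866,.5])
for n,px in [("top",(353.2,232.2)),("top",(340.5,231.9)),("scene",(258.2,260.2)),("scene",(253.5,246.9)),("wrist",(146.5,263))]:
    print(n,px,min(((np.linalg.norm(proj(n,M-s*D(np.radians(a)),C[n])-px),a,s) for a in np.arange(-25,25,.5) for s in range(20,119,2))))
for n in C: print(n,proj(n,M,C[n]))
for n,p,q in [("wrist",(113,264.75),(194,267)),("top",(353.0,212.5),(354.2,251))]:
    a,b=plane(n,p,105,C[n]),plane(n,q,105,C[n]);v=a-b;print(n,a,b,np.degrees(np.arctan2(v[1],v[0])))
print([plane("top",p,120,C["top"]) for p in ((320+265/4,205+22/4),(320+280/4,205+185/4))])
```

```text
top (353.2, 232.2) (np.float64(0.1438516198571352), np.float64(-1.5), 68)
top (340.5, 231.9) (np.float64(0.025099443087209104), np.float64(-1.0), 30)
scene (258.2, 260.2) (np.float64(0.12453716737267458), np.float64(2.0), 56)
scene (253.5, 246.9) (np.float64(0.4646030418924223), np.float64(3.0), 28)
wrist (146.5, 263) (np.float64(0.07130042630481367), np.float64(2.5), 68)
wrist [140.02619084 231.98888596]
top [330.06980794 231.55529802]
scene [249.41286113 234.61026307]
wrist [ 444.85397795 -153.23469212  105.        ] [ 543.84043311 -143.83727984  105.        ] -174.5768020503568
top [ 529.4982482  -151.60348512  105.        ] [ 441.80194423 -151.88556716  105.        ] 0.18429573234615748
[array([ 532.5137369, -223.8085279,  120.       ]), array([ 440.95899865, -228.64625568,  120.        ])]
```

```bash
cat >> h.py <<'E'
M=np.array([484,-95,125.5])
def ins(s,a=-.5,off=np.zeros(3)):
    a=np.radians(a);D=np.array([np.sin(a)*.866,np.cos(a)*.866,.5]);z=-np.array([-.5*np.sin(a),-.5*np.cos(a),.866])
    return M+off+(56+s)*D+17.6*z,np.c_[D,np.cross(z,D),z]
E
python3 - <<'E'
from h import *
p,R=ins(140);print(p,R);to(p,R);to(p,bot.sense()["orientation"]);print(bot.sense()["joints"])
E
```

```text
[482.44199926  83.5292019  208.2584    ] [[-0.00755718  0.99991792 -0.00436327]
 [ 0.86596703  0.00872615  0.49998096]
 [ 0.5         0.         -0.866     ]]
clock 6.85 shift [  99.8 -114.1  110.7] turn [-1.82 29.96  6.53]
clock 6.85 shift [  99.8 -114.1  110.7] turn [0. 0. 0.]
[-19.24066258  25.08073035  20.14721987  88.7183006   -9.07490961
  67.88612532   9.79705874]
```

drive_tool(commands=[[[20,-23,10],[0,0,0],0],[[20,-23,10],[0,0,0],0],[[20,-23,10],[0,0,0],0],[[20,-23,10],[0,0,0],0],[[20,-22,10],[0,0,0],0]])

```text
clock: 7.27
ee_pos: [481.2, 84.0, 268.9]
orientation: [[-0.125, 0.992, -0.0], [0.992, 0.125, 0.0], [0.001, -0.0, -1.0]]
contact_force: [1.1, 0.5, -1.4]
finger_gap: 0.148
grasp_force: 78.6
```

drive_tool(commands=[[[0,0,0],[-0.4,6,1.3],0],[[0,0,0],[-0.4,6,1.3],0],[[0,0,0],[-0.4,6,1.3],0],[[0,0,0],[-0.3,6,1.3],0],[[0,0,0],[-0.3,6,1.3],0]])

```text
clock: 7.68
ee_pos: [483.4, 83.6, 270.5]
orientation: [[-0.009, 1.0, -0.001], [0.863, 0.008, 0.505], [0.505, 0.004, -0.863]]
contact_force: [0.1, -0.0, -2.2]
finger_gap: 0.147
grasp_force: 78.7
```

drive_tool(commands=[[[0,0,0],[0,0,0],0],[[0,0,0],[0,0,0],0],[[0,0,0],[0,0,0],0]])

```text
clock: 7.93
ee_pos: [483.1, 83.7, 269.4]
orientation: [[-0.009, 1.0, -0.004], [0.866, 0.01, 0.499], [0.499, 0.001, -0.866]]
contact_force: [-0.4, 0.0, -1.2]
finger_gap: 0.146
grasp_force: 78.7
```

Run:
```python
from h import *
to(*ins(140));s=bot.sense();print(s["joints"],s["ee_pos"],s["contact_force"],s["grasp_force"])
```

```text
clock 7.9333 shift [-30.7  -0.7  52.9] turn [0.01 0.04 0.1 ]
[ -8.15670662  18.52189136  13.36827555 112.30714581 -40.35193456
  59.83329042  29.28367558] [483.06766608  83.65989728 269.42971779] [-0.40609779  0.02486573 -1.16855578] 78.67887496948242
```

drive_tool(commands=[[[-15,-0.4,26],[0,0,0],0],[[-15.7,-0.3,27],[0,0,0],0],[[0,0,0],[0,0,0],0],[[0,0,0],[0,0,0],0],[[0,0,0],[0,0,0],0]])

```text
clock: 8.35
ee_pos: [483.4, 83.9, 209.5]
orientation: [[-0.01, 1.0, -0.003], [0.866, 0.011, 0.5], [0.5, 0.002, -0.866]]
contact_force: [-0.3, -1.2, -1.4]
finger_gap: 0.15
grasp_force: 78.5
```

Run:
```python
from h import *
to(*ins(140));s=bot.sense();T=s["ee_pos"]+s["orientation"]@np.array([-156,0,-17.6]);print("tip",T)
o=np.zeros((400,800,3),np.uint8)
for i,n in enumerate(("top","scene")):
    im=bot.capture(n);cv2.imwrite(f"pics/{n}4.png",im);q=proj(n,T);m=proj(n,M);x0,y0=(int(v) for v in (q+m)/2-40);print(n,q,m,x0,y0)
    o[:,400*i:400*i+400]=cv2.resize(im[y0:y0+80,x0:x0+80],(400,400),interpolation=cv2.INTER_CUBIC)
cv2.imwrite("pics/crop4.png",o)
```

```text
clock 8.35 shift [-1.  -0.9  0.9] turn [ 0.05 -0.03  0.15]
tip [485.02720555 -59.91361398 146.71157658]
top [315.52489101 230.26566349] [330.06980794 231.55529802] 282 190
scene [243.12564978 216.41730964] [249.41286113 234.61026307] 206 185
```

View pics/crop4.png

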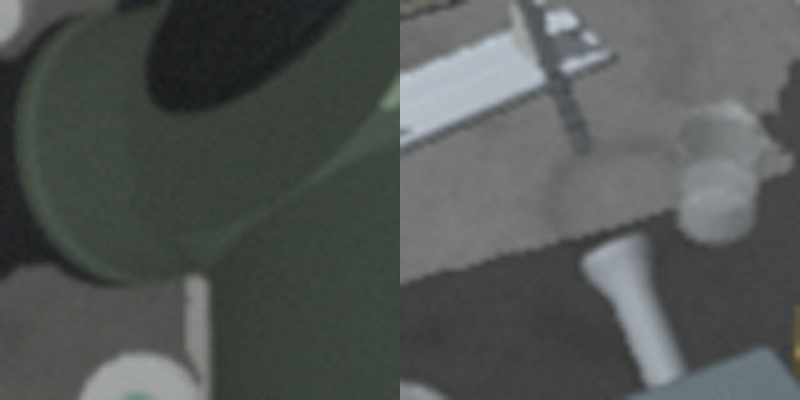

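The rod tip appears in the scene view at about (243,215), within 1 px of prediction, and lines up with the funnel. Inserting in stages.

drive_tool(commands=[[[-1,-0.9,0.9],[0,0,0],0],[[-10,0,0],[0,0,0],0],[[-10,0,0],[0,0,0],0],[[-10,0,0],[0,0,0],0],[[-5,0,0],[0,0,0],0]])

```text
clock: 8.87
ee_pos: [482.3, 50.7, 188.4]
orientation: [[-0.007, 1.0, -0.004], [0.866, 0.008, 0.5], [0.5, 0.0, -0.866]]
contact_force: [-0.2, -0.2, -1.3]
finger_gap: 0.147
grasp_force: 78.6
```

drive_tool(commands=[[[-5,0,0],[0,0,0],0],[[-5,0,0],[0,0,0],0],[[-5,0,0],[0,0,0],0],[[-5,0,0],[0,0,0],0],[[-5,0,0],[0,0,0],0]])

```text
clock: 9.28
ee_pos: [482.6, 30.6, 176.5]
orientation: [[-0.009, 1.0, -0.004], [0.866, 0.009, 0.501], [0.501, 0.001, -0.866]]
contact_force: [-0.3, -0.3, -1.4]
finger_gap: 0.147
grasp_force: 78.6
```

Run:
```python
from h import *
s=bot.sense();to(*ins(80),s);print(s["orientation"].T@s["contact_force"],s["torque"])
```

```text
clock 9.2833 shift [ 1.7  0.3 -1. ] turn [ 0.04 -0.05  0.07]
[-0.93969727 -0.32577221  1.12924521] [-0.61547326  0.03703089 -0.01169599]
```

drive_tool(commands=[[[-5,0,-0.5],[0,0,0],0],[[-5,0,-0.5],[0,0,0],0],[[-5,0,0],[0,0,0],0],[[-5,0,0],[0,0,0],0],[[0,0,0],[0,0,0],0]])

```text
clock: 9.7
ee_pos: [482.7, 12.2, 167.1]
orientation: [[-0.008, 1.0, -0.004], [0.866, 0.008, 0.5], [0.5, 0.001, -0.866]]
contact_force: [-0.5, 0.2, -2.1]
finger_gap: 0.15
grasp_force: 78.6
```

Run:
```python
from h import *
s=bot.sense();to(*ins(60),s);print(s["orientation"].T@s["contact_force"],s["torque"])
```

```text
clock 9.7 shift [ 2.3  0.4 -0. ] turn [ 0.04 -0.02  0.  ]
[-0.91365758 -0.49668791  1.95284396] [-0.65328809 -0.00956258 -0.01240065]
```

drive_tool(commands=[[[-6,0,0],[0,0,0],0],[[-6,0,0],[0,0,0],0],[[-6,0,0],[0,0,0],0],[[-6,0,0],[0,0,0],0],[[0,0,0],[0,0,0],0]])

```text
clock: 10.12
ee_pos: [482.9, -8.9, 154.9]
orientation: [[-0.007, 1.0, -0.004], [0.866, 0.008, 0.5], [0.5, 0.0, -0.866]]
contact_force: [0.3, 0.3, -1.8]
finger_gap: 0.147
grasp_force: 78.6
```

drive_tool(commands=[[[-6,0,0],[0,0,0],0],[[-6,0,0],[0,0,0],0],[[-5,0,0],[0,0,0],0],[[-5,0,0],[0,0,0],0],[[0,0,0],[0,0,0],0]])

```text
clock: 10.53
ee_pos: [483.1, -27.7, 144.0]
orientation: [[-0.007, 1.0, -0.004], [0.866, 0.008, 0.5], [0.5, 0.001, -0.866]]
contact_force: [-1.1, -0.7, -1.4]
finger_gap: 0.147
grasp_force: 78.6
```

Run:
```python
from h import *
s=bot.sense();to(*ins(14),s);print(s["orientation"].T@s["contact_force"],s["torque"])
```

```text
clock 10.5333 shift [ 2.4  0.4 -0. ] turn [ 0.04 -0.02 -0.01]
[-1.32626475 -1.0718521   0.89817924] [-0.63333814  0.02768379 -0.03965529]
```

Tip is about 88 mm in with no side load; about 11 mm to go. I'll go slowly until the collar touches.

drive_tool(commands=[[[-4,0,0],[0,0,0],0],[[-3,0,0],[0,0,0],0],[[-2,0,0],[0,0,0],0],[[0,0,0],[0,0,0],0]])

```text
clock: 10.87
ee_pos: [483.2, -34.8, 139.8]
orientation: [[-0.008, 1.0, -0.004], [0.866, 0.009, 0.501], [0.501, 0.001, -0.866]]
contact_force: [-0.3, -0.3, -2.0]
finger_gap: 0.149
grasp_force: 78.6
```

drive_tool(commands=[[[-1,0,0],[0,0,0],0],[[-1,0,0],[0,0,0],0],[[0,0,0],[0,0,0],0]])

```text
clock: 11.12
ee_pos: [483.3, -36.3, 139.0]
orientation: [[-0.009, 1.0, -0.004], [0.866, 0.009, 0.501], [0.501, 0.001, -0.866]]
contact_force: [-0.5, 0.2, -0.8]
finger_gap: 0.148
grasp_force: 78.6
```

drive_tool(commands=[[[-1,0,0],[0,0,0],0],[[0,0,0],[0,0,0],0]])

```text
clock: 11.28
ee_pos: [483.3, -37.1, 138.5]
orientation: [[-0.009, 1.0, -0.004], [0.866, 0.009, 0.501], [0.501, 0.001, -0.866]]
contact_force: [0.2, -0.1, -2.3]
finger_gap: 0.151
grasp_force: 78.6
```

Run:
```python
from h import *
s=bot.sense();to(*ins(0),s);print(s["orientation"].T@s["contact_force"],s["torque"])
```

```text
clock 11.2833 shift [-0.6  0.2 -0.1] turn [ 0.04 -0.04  0.06]
[-1.24833897  0.2190612   1.94068843] [-0.60363285  0.00707804  0.04072917]
```

No contact yet; continuing in 1 mm steps.

drive_tool(commands=[[[-1,0,0],[0,0,0],0],[[-1,0,0],[0,0,0],0],[[0,0,0],[0,0,0],0]])

```text
clock: 11.53
ee_pos: [483.3, -39.0, 137.4]
orientation: [[-0.008, 1.0, -0.004], [0.866, 0.009, 0.501], [0.501, 0.001, -0.866]]
contact_force: [0.0, -0.2, -1.5]
finger_gap: 0.147
grasp_force: 78.6
```

drive_tool(commands=[[[-1,0,0],[0,0,0],0],[[0,0,0],[0,0,0],0]])

```text
clock: 11.7
ee_pos: [483.3, -39.1, 137.2]
orientation: [[-0.009, 1.0, -0.004], [0.865, 0.01, 0.502], [0.502, 0.001, -0.865]]
contact_force: [-1.1, 4.5, 4.2]
finger_gap: 0.152
grasp_force: 79.2
```

drive_tool(commands=[[[-1,0,0],[0,0,0],0],[[0,0,0],[0,0,0],0],[[0,0,0],[0,0,0],0],[[0,0,0],[0,0,0],0],[[0,0,0],[0,0,0],0]])

```text
clock: 12.12
ee_pos: [483.2, -39.2, 137.1]
orientation: [[-0.01, 1.0, -0.005], [0.864, 0.011, 0.503], [0.503, 0.001, -0.864]]
contact_force: [-1.9, 8.2, 8.8]
finger_gap: 0.15
grasp_force: 79.5
```

drive_tool(commands=[[[0,0,0],[0,0,0],0],[[0,0,0],[0,0,0],0],[[0,0,0],[0,0,0],0],[[0,0,0],[0,0,0],0],[[0,0,0],[0,0,0],0]])

```text
clock: 12.53
ee_pos: [483.2, -39.2, 137.2]
orientation: [[-0.01, 1.0, -0.005], [0.864, 0.011, 0.503], [0.503, 0.001, -0.864]]
contact_force: [-2.9, 8.5, 8.1]
finger_gap: 0.149
grasp_force: 79.5
```

Run:
```python
from h import *
s=bot.sense();to(*ins(0),s);print(s["orientation"].T@s["contact_force"],s["torque"])
im=bot.capture("scene");q=proj("scene",M);x0,y0=(int(v) for v in q-50)
cv2.imwrite("pics/crop5.png",cv2.resize(im[y0:y0+100,x0:x0+100],(500,500),interpolation=cv2.INTER_CUBIC))
```

```text
clock 12.5333 shift [ 1.8  0.3 -0.2] turn [-0.01 -0.18  0.13]
[11.43532584 -2.79428925 -2.68063363] [1.779826   0.35656028 0.2587664 ]
```

View pics/crop5.png

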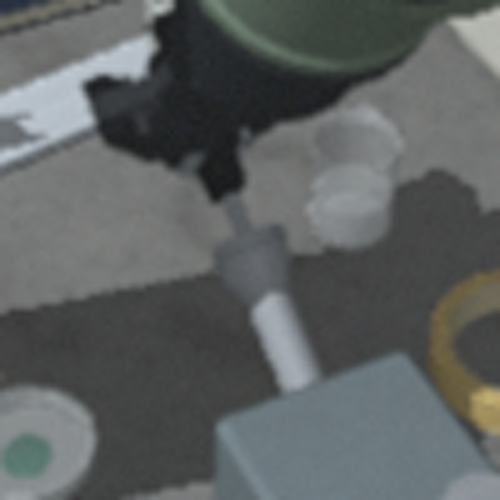

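The collar sits on the funnel rim at (250,250) in the crop and has been pressed there for 0.8 s. Now withdrawing along the tube.

drive_tool(commands=[[[3,0,0],[0,0,0],0],[[5,0,0],[0,0,0],0],[[8,0,0],[0,0,0],0],[[8,0,0],[0,0,0],0],[[8,0,0],[0,0,0],0]])

```text
clock: 13.0
ee_pos: [483.0, -12.1, 153.0]
orientation: [[-0.009, 1.0, -0.004], [0.866, 0.009, 0.501], [0.501, 0.001, -0.866]]
contact_force: [-0.2, -0.9, -1.9]
finger_gap: 0.15
grasp_force: 78.7
```

drive_tool(commands=[[[10,0,0],[0,0,0],0],[[10,0,0],[0,0,0],0],[[10,0,0],[0,0,0],0],[[10,0,0],[0,0,0],0],[[10,0,0],[0,0,0],0]])

```text
clock: 13.42
ee_pos: [482.6, 31.5, 178.2]
orientation: [[-0.009, 1.0, -0.004], [0.866, 0.009, 0.501], [0.501, 0.001, -0.866]]
contact_force: [0.8, -0.4, -1.5]
finger_gap: 0.147
grasp_force: 78.7
```

drive_tool(commands=[[[12,0,0],[0,0,0],0],[[12,0,0],[0,0,0],0],[[15,0,0],[0,0,0],0],[[15,0,0],[0,0,0],0],[[15,0,0],[0,0,0],0]])

```text
clock: 13.83
ee_pos: [481.8, 91.4, 212.9]
orientation: [[-0.009, 1.0, -0.004], [0.866, 0.009, 0.501], [0.501, 0.001, -0.866]]
contact_force: [0.7, 0.2, -0.9]
finger_gap: 0.149
grasp_force: 78.7
```

drive_tool(commands=[[[0,0,-15],[0,-6,0],0],[[0,0,-15],[0,-6,0],0],[[0,0,-15],[0,-6,0],0],[[0,0,0],[0,-6,0],0],[[0,0,0],[0,-6,0],0]])

```text
clock: 14.25
ee_pos: [483.1, 72.3, 255.2]
orientation: [[-0.008, 1.0, 0.006], [1.0, 0.008, -0.002], [-0.002, 0.006, -1.0]]
contact_force: [0.2, 0.3, -2.4]
finger_gap: 0.147
grasp_force: 78.7
```

drive_tool(commands=[[[0,0,0],[0,0,-6],0],[[0,0,0],[0,0,-6],0],[[0,0,0],[0,0,-6],0],[[0,0,0],[0,0,-6],0],[[0,0,0],[0,0,-6],0]])

```text
clock: 14.67
ee_pos: [481.9, 72.7, 253.4]
orientation: [[-0.513, 0.859, 0.001], [0.859, 0.513, 0.001], [0.0, 0.002, -1.0]]
contact_force: [0.1, 0.2, -2.2]
finger_gap: 0.145
grasp_force: 78.7
```

drive_tool(commands=[[[0,0,0],[0,0,-6],0],[[0,0,0],[0,0,-6],0],[[0,0,0],[0,0,-6],0],[[0,0,0],[0,0,-6],0],[[0,0,0],[0,0,-6],0]])

```text
clock: 15.08
ee_pos: [481.9, 72.5, 253.4]
orientation: [[-0.873, 0.487, 0.002], [0.487, 0.873, 0.001], [-0.001, 0.002, -1.0]]
contact_force: [0.4, -0.7, -1.0]
finger_gap: 0.148
grasp_force: 78.7
```

Run:
```python
from h import *
d=np.array([np.cos(-np.pi/6),np.sin(-np.pi/6),0]);g=np.array([510,313,150])-156*d
to([g[0],g[1],133],frame([-d[1],d[0],0],[0,0,-1]));s=bot.sense();print(s["joints"],s["ee_pos"],s["contact_force"])
```

```text
clock 15.0833 shift [248.8 225.7 120.6] turn [0.1  0.04 0.82]
[-23.85080709  15.90795594  10.27698586 110.89297213  -3.54592886
  53.39456161  48.97594996] [481.9216443   72.54545689 253.41343061] [ 0.36785128 -0.68148776 -1.01502587]
```

drive_tool(commands=[[[25,22.5,0],[0,0,0],0],[[25,22.5,0],[0,0,0],0],[[25,22.5,0],[0,0,0],0],[[25,22.5,0],[0,0,0],0],[[25,22.5,0],[0,0,0],0]])

```text
clock: 15.5
ee_pos: [427.5, 233.2, 253.6]
orientation: [[-0.87, 0.492, 0.002], [0.492, 0.87, 0.001], [-0.001, 0.002, -1.0]]
contact_force: [0.7, -0.1, -0.9]
finger_gap: 0.149
grasp_force: 78.7
```

drive_tool(commands=[[[25,22.5,0],[0,0,0],0],[[25,22.5,0],[0,0,0],0],[[25,22.5,0],[0,0,0],0],[[25,22.5,0],[0,0,0],0],[[24,22.5,0],[0,0,0],0]])

```text
clock: 15.92
ee_pos: [374.5, 392.3, 253.7]
orientation: [[-0.871, 0.492, 0.001], [0.492, 0.871, 0.001], [-0.0, 0.002, -1.0]]
contact_force: [0.9, -0.3, -0.7]
finger_gap: 0.15
grasp_force: 78.7
```

drive_tool(commands=[[[0,0,20],[0,0,0],0],[[0,0,30],[0,0,0],0],[[0,0,30],[0,0,0],0],[[0,0,25],[0,0,0],0],[[0,0,15],[0,0,0],0]])

```text
clock: 16.33
ee_pos: [374.9, 390.1, 131.0]
orientation: [[-0.871, 0.492, -0.0], [0.492, 0.871, -0.001], [-0.0, -0.001, -1.0]]
contact_force: [-0.1, -1.6, -1.1]
finger_gap: 0.147
grasp_force: 78.7
```

drive_tool(commands=[[[0,0,0],[0,0,0],0],[[0,0,0],[0,0,0],0],[[0,0,0],[0,0,0],0],[[0,0,0],[0,0,0],0],[[0,0,0],[0,0,0],0]])

```text
clock: 16.75
ee_pos: [376.5, 390.9, 134.4]
orientation: [[-0.871, 0.492, 0.002], [0.492, 0.871, 0.002], [-0.001, 0.003, -1.0]]
contact_force: [-0.2, -0.4, -1.2]
finger_gap: 0.147
grasp_force: 78.7
```

Run:
```python
from h import *
s=bot.sense();T=s["ee_pos"]+s["orientation"]@np.array([-156,0,-17.6]);print("tip",T,s["qvel"].round(2),proj("scene",T),proj("top",T))
o=np.zeros((400,800,3),np.uint8)
for i,n in enumerate(("top","scene")):
    im=bot.capture(n);q=proj(n,T);x0,y0=(max(0,int(v)) for v in q-80)
    o[:,400*i:400*i+400]=cv2.resize(im[y0:y0+160,x0:x0+160],(400,400),interpolation=cv2.INTER_CUBIC);print(x0,y0)
cv2.imwrite("pics/crop6.png",o)
```

```text
tip [512.26117955 314.0783295  152.1277075 ] [ 0.05  0.38  0.11  0.21  0.16 -0.17 -0.05] [198.37998218 130.11392832] [144.77535916 217.02047834]
64 137
118 50
```

View pics/crop6.png

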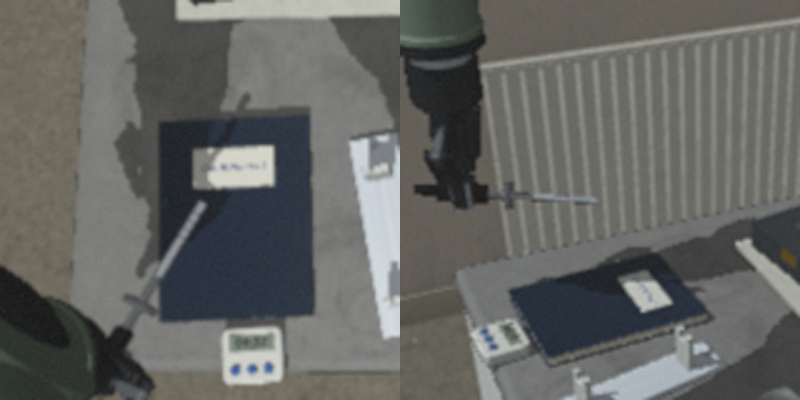

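The rod is level, with its tip over the notebook at crop pixels (203,203) in the top view and (598,201) in the scene view, as predicted. I'm handing in.

```bash
python3 -c "
from workcell import bot
print(bot.hand_in())"
```

```text
the job is handed in; nothing more can be done
None
```

I pressed the rod's collar against the tube mouth for about 0.8 s, drew the rod out, and handed in at about 17 s, holding it level and steady with its tip about 15 cm above the notebook; the hand-in returned no verdict.

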